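Free a tube from the latched carrier and stand it in the pine rail

TASK

The three sorting tubes are locked in the wooden carrier: slide the safety tab fully outward, then lift the steel latch bar and swing it right back over. Then draw out the tube with the square cap and stand it upright, fully home, in the empty hole of the pine rail clamped at the table's edge. Leave the latch bar swung back, the other two tubes in the carrier, and everything else where it is.

Things in the scene. Friction and masses are not known exactly. Their poses are not given: they have to be found in the camera images.
- carrier: Wooden tube carrier, fixed; origin on the table under the centre of its 120 x 230 x 50 mm block; x to the back (hinge side), y along the tube row, z up. Holes 33 mm wide, 38 mm deep (floor at z 12) at y -66, 0, +66 mm. A post, x -65 to 5, y -205 to -130, 152 mm high, carries the safety tab. Hinge pillars at x 50, y -105 and +105, 20 mm thick, 158 mm high.
- tab_grip (a point): Middle of the upright fin of the dark steel safety tab on the carrier's post (x -30, y -155, z 181 mm in the carrier frame when locked). Fin: 40 mm long along carrier x, 12 mm thick along y, 40 mm high, clear all round. It stands on the tab's flat plate (45 mm along x, 8 mm thick), whose nose lies over a tongue on the latch bar.
- tab (a joint): Travel of the safety tab in m: 0 locked, 0.025 fully out. It slides outward, away from the tubes, along the carrier's -y; needs about 2 N and stays where it is left. From about 0.018 the latch bar is free; below that the tab blocks it.
- latch_handle (a point): Middle of the latch bar's front crossbar, the handle: round steel, 10 mm thick, 210 mm long along carrier y, at x -65, z 150 mm in the carrier frame when closed. Arms at y -105 and +105 join it to the hinge; a second crossbar 65 mm behind it lies 3 mm above the tube caps. At least 35 mm free between handle and caps.
- latch_hinge (a point): Point on the latch bar's hinge axis, at mid-length, fixed on the carrier at x +50, y 0, z 150 mm; the axis runs along carrier y. The handle is 115 mm from it.
- latch (a joint): Angle of the latch bar in rad: 0 closed (level over the caps, handle towards the carrier's -x), 1.57 straight up, 2.4 swung right back (stop; the handle is then 85 mm behind the hinge and 228 mm above the table, in the way of things carried straight back). The hinge is stiff: it needs about 4 N at the handle and stays where it is left. The round handle turns within a light pinch.
- tube_square_mid (a point): The wanted tube, 80 to 170 g: aluminium, 30 mm thick, 130 mm tall, the top 30 mm being a dark wooden square cap, 38 x 38 mm, sides along the point's x and y. Site at the tube's centre, half-way up: 65 mm above its foot, 50 mm below the middle of the cap; z up along the tube. It stands in any of the carrier's holes, cap from 112 to 142 mm above the table.
- tube_round_a_mid (a point): Another tube in the carrier, to be left there: same size, but its cap is round, 40 mm across. Site at its centre, half-way up.
- tube_round_b_mid (a point): A third tube in the carrier, to be left there, like the one above with a round cap. Site at its centre, half-way up.
- rail_free_hole (a point): Centre of the mouth of the pine rail's empty hole, 45 mm above the table; 35.5 mm wide, 35 mm deep (floor 10 mm above the table). The rail is fixed, 60 (point x) x 260 (point y) x 45 mm high, along the table's far edge; the hole is 55 mm from its +y end. A steel C-clamp, 75 mm high, grips the rail 170 mm from the hole towards -y.
- tube_rail_mid (a point): A round-capped tube of the same size already standing in the rail's other hole, 80 mm from the empty one towards -y; top 140 mm above the table. To be left alone. Site at its centre, half-way up.
- saucer_mid (a point): White porcelain saucer, 140 mm across, 20 mm high; to be left alone. Site at its centre.
- magnifier_mid (a point): Brass pocket magnifier lying flat, 166 mm long, 72 mm across its lens, 9 mm thick; to be left alone. Site near its middle.
- lid0_mid (a point): Lowest of a stack of three tin lids, each 100 mm across and 14 mm thick; to be left alone. Site at its centre.
- lid1_mid (a point): Middle one of the stack of tin lids. Site at its centre.
- lid2_mid (a point): Top one of the stack of tin lids. Site at its centre.
- mug_mid (a point): White china mug, 80 mm across, 90 mm high; to be left alone. Site at its centre.
Things that resemble listed ones, but are neither listed nor needed, are in the scene too. What is shaped like the part that bears tube_square_mid but green or orange is not meant.

How it is judged (in metres and radians):
On the way, in this order (a step that is already met when the one before it is completed fails the run):
1. the safety tab is slid out (joint tab above 0.020) (value of joint tab above 0.02 m), for 0.2 s.
2. the latch bar is swung back (joint latch above 1.9) (value of joint latch above 1.9 rad), for 0.2 s.
3. the square-capped tube is drawn clear of the carrier (its centre above 0.125 m) (height (world z) of tube_square_mid above 0.125 m), for 0.1 s.
At the end, for the whole second after the job is handed in: Square-capped tube at rest in the empty hole: centre within 12 mm of the hole axis, under 6 mm above fully home, tilt under 0.12 rad. Latch bar above 1.7 rad. Round-capped tubes in the carrier within 15 mm of their start; rail tube, saucer, magnifier, lids, mug within 30 mm (horizontal distance between tube_square_mid and rail_free_hole below 0.012 m and height (world z) of tube_square_mid below 0.081 m and angle between tube_square_mid's own z axis and vertical below 0.12 rad and linear speed of tube_square below 0.02 m/s and value of joint latch above 1.7 rad and distance of each of tube_round_a_mid, tube_round_b_mid from where it was at the start of the episode below 0.015 m and distance of each of saucer_mid, magnifier_mid, lid0_mid, lid1_mid, lid2_mid, mug_mid, tube_rail_mid from where it was at the start of the episode below 0.03 m); the robot touches nothing.
It fails at once if another tube is pulled out of the carrier or something else on the table is shoved aside (distance of any of tube_round_a_mid, tube_round_b_mid, saucer_mid, magnifier_mid, lid0_mid, lid1_mid, lid2_mid, mug_mid, tube_rail_mid from where it was at the start of the episode above 0.03 m).
It also fails if it takes over 69 s, if anything falls off the work surface, if the arm or the gripper's body presses on something with over 40 N, if the wrist force passes 120 N, or if a joint passes its speed limit or range.

ROBOT

A 6-joint arm with a two-finger parallel gripper is mounted at the origin on the work surface. World frame = base frame: x ahead of the robot, y to its left, z up, the work surface at z = 0. Lengths are in mm, angles in degrees, forces in N, time in s.
With the tool pointing down it reaches from about 350 to 850 mm from the base axis. Payload 8.1 kg.
Tool frame: the origin (TCP) lies midway between the tips of the shut fingers; the grasp point (between the pads) lies grip_depth behind it (grip_depth is the distance from the TCP to the grasp point, in mm); z points along the fingers, y is the line along which they close (so a half turn about z gives the same grasp; the last joint's range is limited). The gripper opens to 85 mm and grips with 20 to 120 N. Pads are 22 mm wide; open, the fingers measure 114 mm over their backs; the gripper's body (76 mm by 85 mm) begins 54 mm behind the grasp point. The pads swing forward as they close: fully open they stand 13 mm farther back than shut.
Start: joints at [-68.892, 7.471, 85.268, -0, 87.261, -4.893], TCP at [263.05, -539.268, 231.292] pointing down, gripper open.
Joint ranges: [-169.43, 169.43], [-51.17, 129.36], [1.28, 143.12], [-76.62, 256.62], [0, 156.53], [-152.29, 152.29]. Speed limits (degrees/s): [136.94, 136.94, 159.86, 180, 180, 180].

INTERFACE

Orientations are given as [roll, pitch, yaw] about the fixed x, y, z axes, in that order (R = Rz(yaw) Ry(pitch) Rx(roll)).
In Python, from bench import sense, snapshot, hand_in, grip_depth gives the robot as it stands. The module is installed in compiled form; this text tells all that it offers.
- The arm moves only by the tool apply_moves, never from a script. Its argument "series" is text: rows parted by semicolons, each of 5 numbers parted by spaces: the shift along the tool's x, y, z each as a share of 0.3 m, from -1 to 1, then the turn about the tool's z as a share of 2 rad, from -1 to 1, then the gripper's target within -1 to 1 (shut at 1, half-way at 0, fully open at -1). In form: tx ty tz twist gripper; .... A call has 1 to 5 rows; each row shifts and turns the commanded pose from where the row before left it, along the tool's axes as they then stand; what a row does not reach is not made up. A row lasts 1/12 s, in which the tool goes at most 41.7 mm and 7.16 degrees, less where a joint would pass 70% of its speed; a pose out of reach is approached as far as the arm can. A call with a number of a shift or a turn outside -1 to 1 is refused whole. A call with a gripper value outside its range is refused whole. The fingers move at their own pace and stop on an object; "squeeze" is the grip in N (left out, the last holds). Time passes only in rows, so rows that do not move let the fingers close. It gives the time, the measured TCP pose, the force, the opening and the grip force at its end, in the units of the state.
- sense(): the state, without advancing time (a new reading comes with each control period).
- snapshot(name): name is "side" or "top"; returns a dict with "frame" (480x640x3 uint8, blue, green, red), "depth" (480x640 float32, mm along the optical axis (not along the pixel's ray), 0 where there is no reading), "intrinsics" (3x3 intrinsics, pixels), "extrinsics" (4x4, takes a point from camera to world coordinates). Camera axes: x right, y down, z forward; pixel columns grow to the right and rows downward; lengths in mm; the calibration is good to about 2 mm. A picture is of the moment at which its call begins.
- hand_in(): hands the job in; it is judged then, once.
The state is a dict: "time": time; "joint_pos": joint angles; "qd": joint speeds; "joint_efforts": joint torques, N m; "tool_pos": TCP position; "tcp_rot": TCP orientation; "ft_force": force on the tool from outside, world axes, zero at the start; "wrist_torque": the same for the moment, N m; "finger_gap": finger opening in mm; "grip_force": force on a finger pad.
Only numpy, scipy, OpenCV 4.12 (cv2) and the standard library are available. Lean on these libraries where they do the work, as an engineer would, in place of code of your own. Each camera call takes 0.05 s, during which the arm holds its last target. There are 200 camera calls.

## Working session

There is one attempt and no reset: what is moved stays moved. The work goes in short steps, Python scripts to look and compute and a tool call to move; the robot and the scene stay as the last step left them, time stands still between calls to the robot, and variables do not carry over. Pictures are saved under pics/ and viewed, at most 10 in all, crops included, and the job is handed in when it is done.

Besides the shell and the picture viewer there is one more tool, called after "Call:" in YAML: its name, and indented under it one key for each argument. apply_moves: Moves the arm, as the interface text tells. Its arguments: {"type":"object","properties":{"series":{"type":"string"},"squeeze":{"type":"number"}},"required":["series"]}

```bash
mkdir -p pics; python3 - <<'E'
from bench import sense,snapshot,grip_depth
import cv2,numpy as np
print(grip_depth if not callable(grip_depth) else grip_depth())
print(sense())
for n in("side","top"):
    s=snapshot(n); cv2.imwrite(f"pics/{n}0.png",s["frame"]); np.savez(f"pics/{n}0.npz",**s)
    print(n,s["intrinsics"].tolist(),s["extrinsics"].round(3).tolist())
E
```

```text
18.700000000000003
{'time': 0.0, 'joint_pos': array([-6.88919544e+01,  7.51559041e+00,  8.53300844e+01, -3.65180120e-05,
        8.72608101e+01, -4.89222955e+00]), 'qd': array([-0.02798884,  0.09324682,  0.04218342, -0.03098518, -0.05809994,
       -0.01297539]), 'joint_efforts': array([ 2.33198756e-03, -5.69398856e+01, -5.00548875e+01,  1.21062055e-05,
        1.49312324e-02, -2.32357860e-05]), 'tool_pos': array([ 262.85370527, -538.74549405,  230.23168132]), 'tcp_rot': array([-1.79893900e+02, -9.04487764e-03,  2.60002685e+01]), 'ft_force': array([-0.62746066, -0.12683492, -0.25096839]), 'wrist_torque': array([-0.04314394, -0.02964043, -0.00996173]), 'grip_force': 0.0, 'finger_gap': 85.26570955188475}
side [[437.206963090851, 0.0, 323.43181935651086], [0.0, 437.206963090851, 238.20964502727398], [0.0, 0.0, 1.0]] [[-0.97, -0.102, 0.223, 271.634], [-0.244, 0.496, -0.834, 890.765], [-0.025, -0.862, -0.506, 647.31], [0.0, 0.0, 0.0, 1.0]]
top [[447.3148961636696, 0.0, 317.81533718688394], [0.0, 447.3148961636696, 236.82688481725535], [0.0, 0.0, 1.0]] [[0.022, -0.994, 0.107, 369.859], [-0.999, -0.019, 0.028, 15.507], [-0.026, -0.108, -0.994, 1064.354], [0.0, 0.0, 0.0, 1.0]]
```

View pics/side0.png

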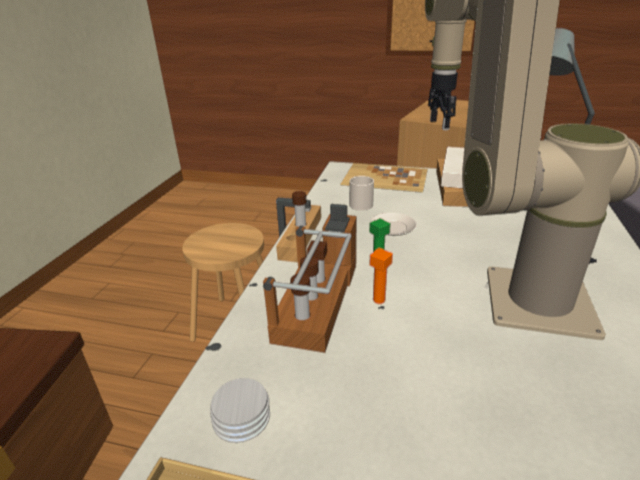

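View pics/top0.png

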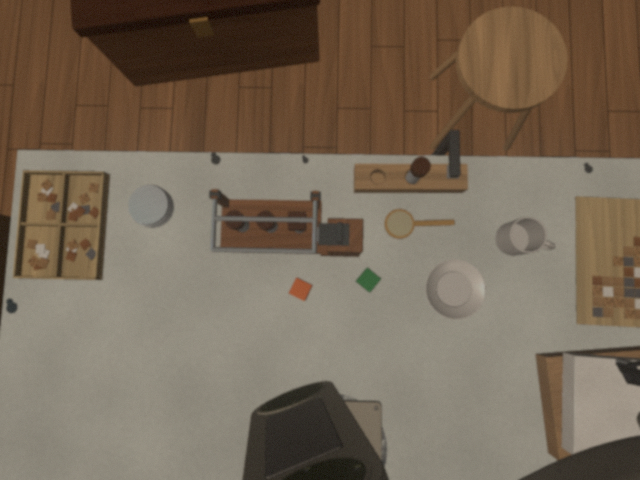

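The carrier is at top px (270,225), with its post at (340,235). The rail's empty hole is at about (377,177) and the rail tube at (415,170). Caps at (235,222), (266,220) and (297,221): the last looks square. The green (368,280) and orange (300,289) ones are decoys. I'll confirm in a crop.

```bash
cat > h.py <<'E'
import numpy as np
def w(s,u,v,z=None,d=None):
    K=s["intrinsics"];E=s["extrinsics"]
    r=np.linalg.inv(K)@[u,v,1.]
    R=E[:3,:3]@r; t=E[:3,3]
    if z is not None: return t+R*(z-t[2])/R[2]
    return t+R*(s["depth"][int(round(v)),int(round(u))] if d is None else d)
def px(s,p):
    E=np.linalg.inv(s["extrinsics"]); c=E[:3,:3]@np.array(p,float)+E[:3,3]; q=s["intrinsics"]@c
    return q[:2]/q[2]
E
python3 - <<'E'
import cv2
f=cv2.imread("pics/top0.png")[145:325,205:485]
f=cv2.resize(f,None,fx=2.85,fy=2.85,interpolation=cv2.INTER_CUBIC)
f=cv2.convertScaleAbs(f,alpha=1.6,beta=10)
cv2.imwrite("pics/c1.png",f)
E
```

```text
(no output)
```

View pics/c1.png

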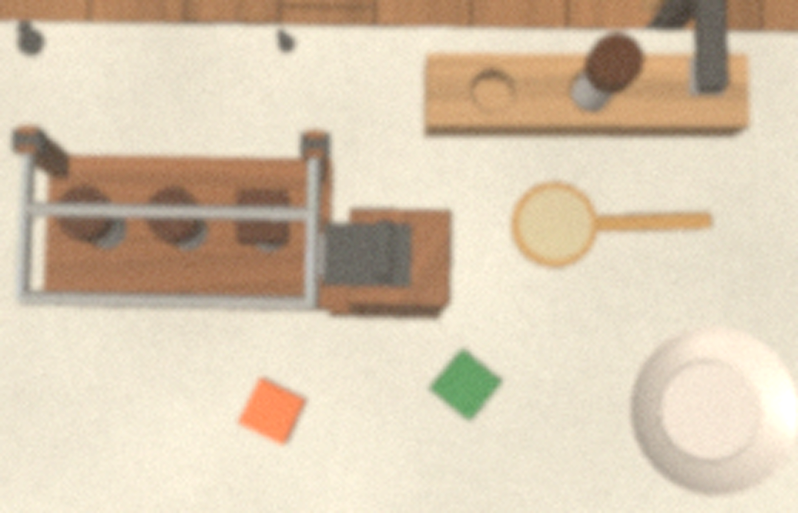

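Confirmed: the dark square cap is at crop (264,217), i.e. full-picture px (297.6,221), in the hole nearest the post. The other two, at crop (85,212) and (174,212), are round, and the green and orange ones are excluded by colour. The empty rail hole is at crop (493,90).

```bash
python3 - <<'E'
from h import *; import numpy as np
s=dict(np.load("pics/top0.npz"))
def c(x,y,z): 
    u,v=205+(x+.5)/2.85-.5,145+(y+.5)/2.85-.5
    return w(s,u,v,z=z)
P={}
for n,x,y,z in [("hL",22,297,150),("hR",313,306,150),("rL",28,210,150),("rR",312,215,150),("pL",27,137,158),("pR",316,143,158),("cap",264,217,142),("capA",85,212,142),("capB",174,212,142),("hole",493,90,45),("rail fl",425,128,45),("rail bl",425,55,45),("rail br",748,55,45),("rail fr",748,128,45),("fin",392,252,201),("tabL",325,255,161),("orange",272,410,130),("green",466,384,130)]:
    P[n]=c(x,y,z); 
    u,v=205+(x+.5)/2.85-.5,145+(y+.5)/2.85-.5
    print(n,P[n].round(1),"depth:",w(s,u,v).round(1))
# carrier fit from known points
loc=np.array([[-65,105],[-65,-105],[0,105],[0,-105],[50,105],[50,-105],[0,-66],[0,66],[0,0]])
wl=np.array([P[k][:2] for k in("hL","hR","rL","rR","pL","pR","cap","capA","capB")])
a,b=loc-loc.mean(0),wl-wl.mean(0)
th=np.arctan2((a[:,0]*b[:,1]-a[:,1]*b[:,0]).sum(),(a*b).sum()); R=np.array([[np.cos(th),-np.sin(th)],[np.sin(th),np.cos(th)]])
t=wl.mean(0)-R@loc.mean(0); print(np.degrees(th),t,(wl-(loc@R.T+t)).round(1).tolist())
for n,l in [("fin",(-30,-155)),("handle",(-65,0)),("hinge",(50,0)),("sq",(0,-66))]: print(n,(R@l+t).round(1))
# depth: top of everything near robot's workspace
E
python3 - <<'E'
import numpy as np,cv2
from h import *
import sys
for n in("side","top"):
    s=dict(np.load(f"pics/{n}0.npz"));K=s["intrinsics"];E=s["extrinsics"];d=s["depth"]
    v,u=np.mgrid[:480,:640]; p=np.stack([(u-K[0,2])/K[0,0]*d,(v-K[1,2])/K[1,1]*d,d],-1)@E[:3,:3].T+E[:3,3]
    np.save(f"pics/{n}_p.npy",p)
    m=(d>0)&(p[...,0]>450)&(p[...,0]<760)&(p[...,1]>-110)&(p[...,1]<300)&(p[...,2]>168)&(p[...,2]<215)
    q=p[m]; print(n,len(q),q.min(0).round(0) if len(q) else 0,q.max(0).round(0) if len(q) else 0,np.median(q,0).round(1) if len(q) else 0)
E
```

```text
hL [439.4 258.4 150. ] depth: [438.9 256.6 156.5]
hR [437.1  47.5 150. ] depth: [436.9  47.4 152.2]
rL [503.1 257.  150. ] depth: [502.6 256.1 153.3]
rR [503.2  49.7 150. ] depth: [502.8  49.6 152.3]
pL [555.5 258.1 158. ] depth: [555.4 258.1 158.3]
pR [554.6  47.7 158. ] depth: [554.1  47.6 160.2]
cap [502.2  85.1 142. ] depth: [500.6  84.3 153.1]
capA [503.5 216.9 142. ] depth: [502.  214.6 152.7]
capB [504.7 151.3 142. ] depth: [502.5 149.1 156.9]
hole [623.8 -91.3  45. ] depth: [632.1 -94.8  11.9]
rail fl [591.5 -36.5  45. ] depth: [595.7 -37.5  25.5]
rail bl [652.2 -35.7  45. ] depth: [654.1 -36.1  38. ]
rail br [ 656.1 -297.5   45. ] depth: [ 669.4 -312.1   -2.5]
rail fr [ 595.7 -296.6   45. ] depth: [ 605.5 -310.2    0.8]
fin [471.3  -7.3 201. ] depth: [471.7  -7.4 197.1]
tabL [472.9  39.4 161. ] depth: [472.8  39.3 162.2]
orange [362.   76.3 130. ] depth: [362.   76.2 132.3]
green [383.9 -64.5 130. ] depth: [383.9 -64.6 129.5]
-0.27744848958211926 [503.68816303 152.39700005] [[0.2, 0.7], [-1.1, -0.2], [-1.1, -0.4], [-0.0, 2.3], [1.3, 1.0], [1.4, 0.6], [-1.2, -1.3], [-0.5, -1.5], [1.0, -1.1]]
fin [472.9  -2.5]
handle [438.7 152.7]
hinge [553.7 152.2]
sq [503.4  86.4]
side 240 [453.  -8. 168.] [492.   7. 202.] [471.9   2.1 186.3]
top 137 [455.  -7. 172.] [493.   5. 205.] [473.3  -1.1 200.4]
```

The carrier fits to about 1–2 mm: origin (503.7,152.4), yaw about -0.3°. The fin is at (473,-1.5), the handle at (438.7,152.7), the square tube at (503,86), and the hole at (623.5,-91.3) with rail yaw about 0.9°. Next I turn the tool to yaw 0 and go above the fin at z 231.

Call:
apply_moves:
  series: "0 0 0 0.0567 -1; 0 0 0 0.0567 -1; 0 0 0 0.0567 -1; 0 0 0 0.0567 -1; 0.05 -0.128 0 0 -1"
  squeeze: 30

```text
time: 0.52
tool_pos: [275.5, -504.0, 229.1]
tcp_rot: [-180.0, 0.1, -0.6]
ft_force: [2.5, -0.1, -0.6]
finger_gap: 85.7
grip_force: 0.0
```

Call:
apply_moves:
  series: "0.05 -0.128 0 0 -1; 0.05 -0.128 0 0 -1; 0.05 -0.128 0 0 -1; 0.05 -0.128 0 0 -1; 0.05 -0.128 0 0 -1"

```text
time: 0.93
tool_pos: [353.0, -306.9, 230.8]
tcp_rot: [-180.0, 0.0, -0.0]
ft_force: [1.1, 0.5, 0.7]
finger_gap: 85.5
grip_force: 0.0
```

Call:
apply_moves:
  series: "0.05 -0.128 0 0 -1; 0.05 -0.128 0 0 -1; 0.05 -0.128 0 0 -1; 0.05 -0.128 0 0 -1; 0.05 -0.128 0 0 -1"

```text
time: 1.35
tool_pos: [428.0, -114.8, 231.1]
tcp_rot: [180.0, 0.0, -0.0]
ft_force: [0.9, -0.9, -0.2]
finger_gap: 85.2
grip_force: 0.0
```

Call:
apply_moves:
  series: "0.05 -0.128 0 0 -1; 0.05 -0.128 0 0 -1; 0.05 -0.128 0 0 -1; 0 0 0 0 -1"

```text
time: 1.68
tool_pos: [474.0, 4.9, 231.0]
tcp_rot: [-179.8, -0.0, 0.4]
ft_force: [0.2, -0.5, 0.2]
finger_gap: 85.5
grip_force: 0.0
```

Call:
apply_moves:
  series: "0 0 0.1 0 -1; 0 0 0.1 0 -1; 0 0 0 0 -1; 0 0 0 0 -1"

```text
time: 2.02
tool_pos: [471.1, -1.4, 169.6]
tcp_rot: [-180.0, 0.3, 0.0]
ft_force: [-0.4, 0.7, 0.2]
finger_gap: 85.3
grip_force: 0.0
```

```bash
python3 - <<'E'
from bench import *
import cv2,numpy as np
s=sense();print(s["tool_pos"],s["tcp_rot"],s["ft_force"],s["time"])
s=snapshot("side"); np.savez("pics/s1.npz",**s)
cv2.imwrite("pics/s1.png",cv2.resize(s["frame"][130:350,220:460],None,fx=2.5,fy=2.5,interpolation=cv2.INTER_CUBIC))
E
```

```text
[471.1377389   -1.41387122 169.61953695] [-1.79967479e+02  2.83699750e-01  1.67789085e-02] [-0.42960732  0.67293583  0.19474966] 2.0167
```

View pics/s1.png

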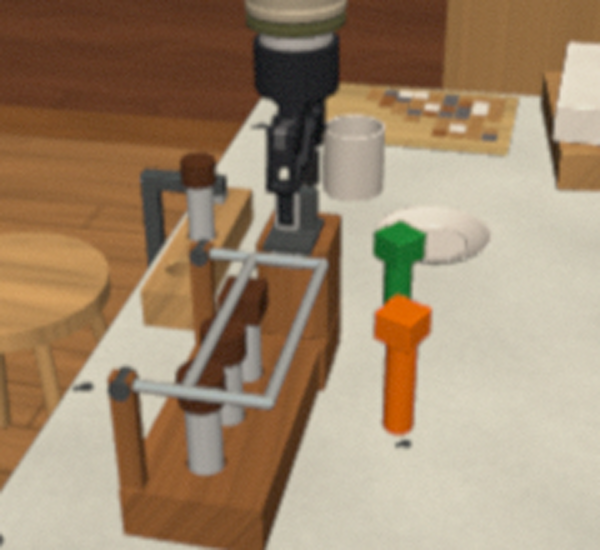

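The fingers straddle the fin: near finger at crop (287,210), fin behind it at (302,225). Closing with 30 N.

Call:
apply_moves:
  series: "0 0 0 0 1; 0 0 0 0 1; 0 0 0 0 1; 0 0 0 0 1; 0 0 0 0 1"
  squeeze: 30

```text
time: 2.48
tool_pos: [473.4, -1.8, 172.1]
tcp_rot: [180.0, -0.1, -0.0]
ft_force: [-0.4, 0.2, 1.0]
finger_gap: 25.5
grip_force: 0.0
```

Call:
apply_moves:
  series: "0 0 0 0 1; 0 0 0 0 1; 0 0 0 0 1; 0 0 0 0 1; 0 0 0 0 1"

```text
time: 2.9
tool_pos: [473.2, -2.3, 171.8]
tcp_rot: [179.9, -0.0, -0.0]
ft_force: [-1.4, -5.5, 4.0]
finger_gap: 11.6
grip_force: 33.2
```

Call:
apply_moves:
  series: "0 0.022 0 0 1; 0 0.022 0 0 1; 0 0.022 0 0 1; 0 0.02 0 0 1; 0 0 0 0 1"

```text
time: 3.32
tool_pos: [473.2, -27.5, 171.9]
tcp_rot: [-179.9, -0.0, 0.0]
ft_force: [-1.7, 0.4, 6.3]
finger_gap: 11.6
grip_force: 33.5
```

Call:
apply_moves:
  series: "0 0 0 0 1; 0 0 0 0 1; 0 0 0 0 0.15; 0 0 0 0 0.15; 0 0 0 0 0.15"

```text
time: 3.73
tool_pos: [472.7, -27.3, 170.9]
tcp_rot: [-180.0, 0.0, 0.0]
ft_force: [-0.1, 0.3, -0.1]
finger_gap: 36.5
grip_force: 0.0
```

Call:
apply_moves:
  series: "0 0 0 0 0.15; 0 0 0 0 0.15; 0 0 -0.1 0 0.15; 0 0 -0.12 0 0.15; 0 0 0 0 0.15"

```text
time: 4.15
tool_pos: [475.9, -27.8, 244.4]
tcp_rot: [179.9, -0.5, 0.0]
ft_force: [1.5, -0.1, 1.4]
finger_gap: 36.0
grip_force: 0.0
```

```bash
python3 - <<'E'
from bench import *
from h import *
import numpy as np
s=sense();print(s["tool_pos"],s["tcp_rot"],s["finger_gap"],s["joint_pos"])
for n in("side","top"):
    s=snapshot(n);K=s["intrinsics"];E=s["extrinsics"];d=s["depth"]
    v,u=np.mgrid[:480,:640]; p=np.stack([(u-K[0,2])/K[0,0]*d,(v-K[1,2])/K[1,1]*d,d],-1)@E[:3,:3].T+E[:3,3]
    m=(d>0)&(p[...,0]>450)&(p[...,0]<500)&(p[...,1]>-60)&(p[...,1]<30)&(p[...,2]>168)&(p[...,2]<215)
    q=p[m]; print(n,len(q),np.percentile(q,[5,50,95],axis=0).round(1).tolist() if len(q) else 0)
E
```

```text
[475.89834429 -27.83752175 244.38303669] [ 1.79915947e+02 -5.38449666e-01  2.03636814e-02] 36.03965148567741 [-9.51815681e+00 -1.28474235e+01  1.03592734e+02  6.33601505e-03
  8.87097555e+01  8.04617619e+01]
side 231 [[453.9, -26.8, 169.4], [472.1, -22.1, 186.4], [489.6, -19.1, 200.6]]
top 16 [[455.0, -28.1, 171.5], [455.9, -23.5, 192.0], [459.3, -19.8, 201.3]]
```

The fin moved 24 mm, so the tab is out. Next: over the handle with yaw 90.

Call:
apply_moves:
  series: "-0.023 -0.12 0 0 0.15; -0.023 -0.12 0 0 0.15; -0.023 -0.12 0 0 0.15; -0.023 -0.12 0 0 0.15; -0.023 -0.12 0 0 0.15"

```text
time: 4.67
tool_pos: [437.1, 153.9, 235.8]
tcp_rot: [180.0, 0.1, -0.0]
ft_force: [0.1, 0.0, 0.7]
finger_gap: 36.6
grip_force: 0.0
```

Call:
apply_moves:
  series: "0 0 0 -0.0604 0.15; 0 0 0 -0.0604 0.15; 0 0 0 -0.0604 0.15; 0 0 0 -0.0604 0.15; 0 0 0 -0.0604 0.15"

```text
time: 5.08
tool_pos: [437.5, 152.6, 235.6]
tcp_rot: [-179.9, 0.1, 35.0]
ft_force: [0.7, 0.2, 0.4]
finger_gap: 36.5
grip_force: 0.0
```

Call:
apply_moves:
  series: "0 0 0 -0.0604 0.15; 0 0 0 -0.0604 0.15; 0 0 0 -0.0604 0.15; 0 0 0 -0.0604 0.15; 0 0 0 -0.0604 0.15"

```text
time: 5.5
tool_pos: [437.6, 152.4, 235.6]
tcp_rot: [-179.9, 0.1, 69.6]
ft_force: [0.6, -0.2, -0.7]
finger_gap: 36.1
grip_force: 0.0
```

Call:
apply_moves:
  series: "0 0 0 -0.0604 0.15; 0 0 0 -0.0604 0.15; 0 0 0 -0.0604 0.15; 0 0 0 0 0.15; 0 0 0 0 0.15"

```text
time: 5.92
tool_pos: [437.8, 152.5, 236.1]
tcp_rot: [-179.9, 0.0, 89.8]
ft_force: [-0.3, 0.2, 0.1]
finger_gap: 36.1
grip_force: 0.0
```

Call:
apply_moves:
  series: "0 0.002 0.118 0 0.15; 0 0 0.118 0 0.15; 0 0 0.118 0 0.15; 0 0 0 0 0.15; 0 0 0 0 0.15"
  squeeze: 20

```text
time: 6.33
tool_pos: [436.9, 152.1, 129.2]
tcp_rot: [-179.7, 0.1, 89.8]
ft_force: [0.5, -0.6, 1.0]
finger_gap: 36.6
grip_force: 0.0
```

Call:
apply_moves:
  series: "0 0 0 0 1; 0 0 0 0 1; 0 0 0 0 1; 0 0 0 0 1; 0 0 0 0 1"

```text
time: 6.75
tool_pos: [438.4, 153.0, 133.7]
tcp_rot: [-179.9, -0.0, 90.0]
ft_force: [-13.4, -1.7, 10.7]
finger_gap: 9.1
grip_force: 22.7
```

Call:
apply_moves:
  series: "0 0.006 -0.067 0 1; 0 0.017 -0.065 0 1; 0 0.028 -0.061 0 1; 0 0.038 -0.055 0 1; 0 0.047 -0.047 0 1"

```text
time: 7.17
tool_pos: [477.0, 153.0, 223.4]
tcp_rot: [-179.7, -0.0, 90.0]
ft_force: [-23.7, -2.2, 18.1]
finger_gap: 9.0
grip_force: 22.2
```

Call:
apply_moves:
  series: "0 0.055 -0.036 0 1; 0 0.061 -0.026 0 1; 0 0.065 -0.016 0 1; 0 0.067 -0.004 0 1"

```text
time: 7.5
tool_pos: [556.3, 153.1, 249.6]
tcp_rot: [179.7, -0.1, 90.0]
ft_force: [-3.9, 0.9, 5.9]
finger_gap: 9.2
grip_force: 22.4
```

Call:
apply_moves:
  series: "0 0.067 0.006 0 1; 0 0.065 0.018 0 1; 0 0.061 0.03 0 1; 0 0.055 0.039 0 1; 0 0 0 0 1"

```text
time: 7.92
tool_pos: [633.0, 152.9, 217.9]
tcp_rot: [179.6, -0.1, 89.9]
ft_force: [7.0, 1.5, 1.8]
finger_gap: 8.8
grip_force: 22.0
```

Call:
apply_moves:
  series: "0 0 0 0 1; 0 0 0 0 1; 0 0 0 0 0; 0 0 0 0 0; 0 0 0 0 0"

```text
time: 8.33
tool_pos: [628.9, 152.6, 217.6]
tcp_rot: [179.9, -0.0, 90.0]
ft_force: [-0.8, 0.4, 0.5]
finger_gap: 42.6
grip_force: 0.0
```

Call:
apply_moves:
  series: "0 0 0 0 0; 0 0 -0.1 0 0; 0 0 -0.1 0 0; 0 0 -0.1 0 0; 0 0 0 0 -1"

```text
time: 8.75
tool_pos: [630.8, 152.9, 314.8]
tcp_rot: [179.4, -0.1, 90.0]
ft_force: [2.1, 0.9, 2.0]
finger_gap: 53.4
grip_force: 0.0
```

```bash
python3 - <<'E'
from bench import *
import cv2,numpy as np
s=sense();print(s["tool_pos"],s["tcp_rot"],s["finger_gap"],s["joint_pos"])
s=snapshot("side")
a=cv2.resize(s["frame"][130:350,220:460],None,fx=2,fy=2,interpolation=cv2.INTER_CUBIC)
cv2.imwrite("pics/s2.png",a)
E
```

```text
[630.78505773 152.89750901 314.82773749] [ 1.79386518e+02 -9.87221362e-02  8.99842670e+01] 53.36199674979003 [9.10067669e+00 1.35153156e+01 6.98627528e+01 2.72292335e-04
 9.60005579e+01 9.11696816e+00]
```

View pics/s2.png

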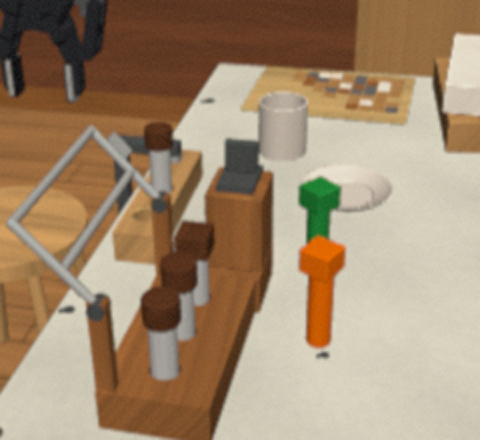

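The latch is swung back: crop handle at (50,170), hinge at (95,310) and (160,205). The square cap is at (195,240), nearest the post, with the round caps at (178,270) and (160,308). Going over the square tube.

Call:
apply_moves:
  series: "-0.056 -0.105 0 0 -1; -0.056 -0.105 0 0 -1; -0.056 -0.105 0 0 -1; -0.056 -0.104 0 0 -1; 0 0 0 0 -1"

```text
time: 9.22
tool_pos: [497.6, 83.3, 304.3]
tcp_rot: [-179.7, 0.1, 89.9]
ft_force: [-1.7, -1.1, -0.8]
finger_gap: 85.4
grip_force: 0.0
```

Call:
apply_moves:
  series: "0 0 0.132 0 -1; 0 0 0.132 0 -1; 0 0 0.132 0 -1; 0 0 0.132 0 -1; 0 0 0 0 -1"

```text
time: 9.63
tool_pos: [496.5, 85.0, 138.3]
tcp_rot: [-179.1, 0.1, 90.0]
ft_force: [-1.6, 0.1, -2.0]
finger_gap: 85.3
grip_force: 0.0
```

Call:
apply_moves:
  series: "0 0 0.066 0 -1; 0 0 0.066 0 -1; 0 0 0 0 -1; 0 0 0 0 -1"

```text
time: 9.97
tool_pos: [502.7, 85.4, 109.0]
tcp_rot: [-179.9, 0.0, 90.0]
ft_force: [-0.7, 0.7, 0.8]
finger_gap: 85.5
grip_force: 0.0
```

```bash
python3 - <<'E'
from bench import *
import cv2,numpy as np
s=sense();print(s["tool_pos"],s["tcp_rot"],s["finger_gap"],s["ft_force"])
s=snapshot("side")
a=cv2.resize(s["frame"][150:330,240:400],None,fx=3,fy=3,interpolation=cv2.INTER_CUBIC)
cv2.imwrite("pics/s3.png",a)
E
```

```text
[502.67731732  85.39791901 108.99655282] [-1.79923371e+02  4.40558064e-03  8.99894920e+01] 85.46706794393283 [-0.73952533  0.73326028  0.83443228]
```

View pics/s3.png

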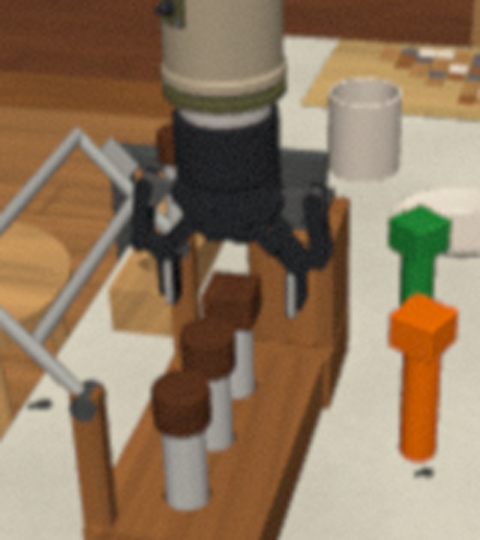

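The square cap at crop (232,300) sits between the fingers at (170,278) and (293,293). Closing.

Call:
apply_moves:
  series: "0 0 0 0 1; 0 0 0 0 1; 0 0 0 0 1; 0 0 0 0 1; 0 0 0 0 1"
  squeeze: 60

```text
time: 10.43
tool_pos: [503.7, 85.4, 109.5]
tcp_rot: [179.9, -0.0, 90.0]
ft_force: [0.4, -0.3, 5.6]
finger_gap: 37.1
grip_force: 61.1
```

Call:
apply_moves:
  series: "0 0 0 0 1; 0 0 0 0 1; 0 0 0 0 1"

```text
time: 10.68
tool_pos: [503.7, 85.4, 109.5]
tcp_rot: [179.9, -0.0, 90.0]
ft_force: [-0.6, 0.5, 6.8]
finger_gap: 37.4
grip_force: 60.9
```

Call:
apply_moves:
  series: "0 0 -0.05 0 1; 0 0 -0.08 0 1; 0 0 -0.13 0 1; 0 0 -0.13 0 1; 0 0 -0.13 0 1"

```text
time: 11.1
tool_pos: [502.0, 85.3, 265.3]
tcp_rot: [-179.9, 0.0, 90.0]
ft_force: [1.0, 0.2, -1.1]
finger_gap: 37.1
grip_force: 62.0
```

Call:
apply_moves:
  series: "0 0 -0.13 0 1; 0 0 -0.06 0 1; 0 0 0 0 1; 0 0 0 0 1"

```text
time: 11.43
tool_pos: [503.4, 85.4, 322.3]
tcp_rot: [179.9, -0.0, 90.0]
ft_force: [-0.6, -0.1, -2.2]
finger_gap: 37.1
grip_force: 62.0
```

```bash
python3 - <<'E'
from bench import *
import cv2,numpy as np
s=sense();print(s["tool_pos"],s["tcp_rot"],s["finger_gap"],s["ft_force"])
s=snapshot("side")
a=cv2.resize(s["frame"][100:340,220:420],None,fx=2.4,fy=2.4,interpolation=cv2.INTER_CUBIC)
cv2.imwrite("pics/s4.png",a)
E
```

```text
[503.41797927  85.39608005 322.32801678] [ 1.79867950e+02 -1.09317899e-02  8.99881977e+01] 37.11843843479839 [-0.55284727 -0.0675661  -2.19048989]
```

View pics/s4.png

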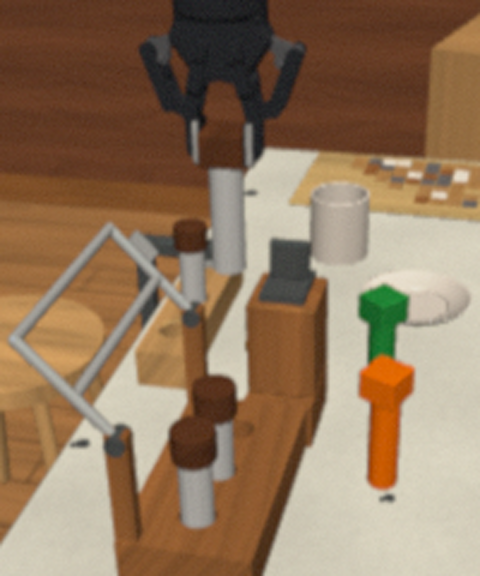

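The tube hangs straight (foot at crop (228,268)), and the round tubes remain in the carrier. Carrying it across the post and then over the hole.

Call:
apply_moves:
  series: "-0.118 0 0 0 1; -0.118 0 0 0 1; -0.118 0 0 0 1; -0.118 0 0 0 1; -0.117 0 0 0 1"

```text
time: 11.9
tool_pos: [501.5, -92.5, 318.3]
tcp_rot: [-179.7, -0.1, 90.0]
ft_force: [1.1, 0.4, -1.4]
finger_gap: 37.5
grip_force: 62.0
```

Call:
apply_moves:
  series: "0 0 0 0 1; 0 0.134 0 0 1; 0 0.134 0 0 1; 0 0.134 0 0 1; 0 0 0 0 1"

```text
time: 12.32
tool_pos: [626.6, -90.6, 311.3]
tcp_rot: [-179.3, -0.2, 90.0]
ft_force: [0.2, 0.7, -4.1]
finger_gap: 37.2
grip_force: 62.0
```

Call:
apply_moves:
  series: "0 0 0.125 0 1; 0 0 0.125 0 1; 0 0 0.125 0 1; 0 0 0.1 0 1; 0 0 0 0 1"

```text
time: 12.73
tool_pos: [617.1, -89.5, 167.1]
tcp_rot: [-179.0, -0.2, 90.0]
ft_force: [-0.9, 0.6, -3.1]
finger_gap: 37.2
grip_force: 62.0
```

Call:
apply_moves:
  series: "0 0 0 0 1; 0 0 0 0 1"

```text
time: 12.9
tool_pos: [623.8, -91.2, 179.9]
tcp_rot: [180.0, 0.0, 90.0]
ft_force: [0.3, -0.6, -0.1]
finger_gap: 37.4
grip_force: 62.0
```

```bash
python3 - <<'E'
from bench import *
from h import *
import cv2,numpy as np
s=sense();print(s["tool_pos"],s["tcp_rot"],s["finger_gap"],s["ft_force"])
s=snapshot("side");np.savez("pics/s5.npz",**s)
p=px(s,[623.5,-91.3,45]);q=px(s,[623.5,-91.3,80]);print(p,q)
u,v=int(p[0])-45,int(p[1])-70
a=cv2.resize(s["frame"][v:v+100,u:u+100],None,fx=6,fy=6,interpolation=cv2.INTER_CUBIC)
cv2.imwrite("pics/s5.png",cv2.convertScaleAbs(a,alpha=1.3)); print(u,v)
E
```

```text
[623.76222548 -91.21901761 179.91683668] [1.79970093e+02 2.99395602e-03 8.99958011e+01] 37.4304210357975 [ 0.33027075 -0.57118045 -0.09257377]
[291.83317637 237.00406518] [291.03796355 225.83713766]
246 167
```

View pics/s5.png

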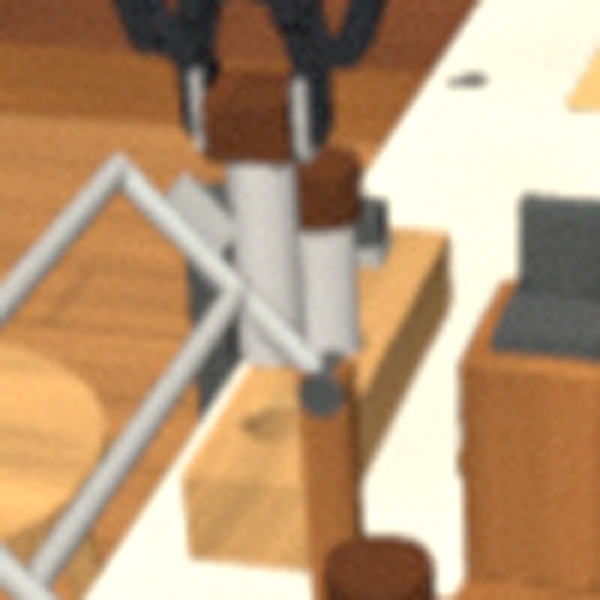

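Tube foot at crop centre ≈(272,352) and hole ≈(277,423). Both sit within about 1 mm of the predictions, (270,349) and (275,420), so they are aligned. Lowering.

Call:
apply_moves:
  series: "0 0 0.04 0 1; 0 0 0.04 0 1; 0 0 0.03 0 1; 0 0 0.02 0 1; 0 0 0 0 1"

```text
time: 13.37
tool_pos: [623.1, -91.7, 138.4]
tcp_rot: [-180.0, 0.0, 90.0]
ft_force: [1.1, -2.4, -2.0]
finger_gap: 37.1
grip_force: 62.0
```

Call:
apply_moves:
  series: "0 0 0.015 0 1; 0 0 0.015 0 1; 0 0 0.015 0 1; 0 0 0.015 0 1; 0 0 0 0 1"

```text
time: 13.78
tool_pos: [623.1, -91.6, 120.4]
tcp_rot: [-179.9, 0.0, 90.0]
ft_force: [1.5, -2.9, -3.5]
finger_gap: 37.2
grip_force: 61.8
```

Call:
apply_moves:
  series: "0 0 0.015 0 1; 0 0 0.015 0 1; 0 0 0.01 0 1; 0 0 0.005 0 1; 0 0 0 0 1"

```text
time: 14.2
tool_pos: [623.3, -91.6, 107.7]
tcp_rot: [-180.0, 0.0, 90.0]
ft_force: [1.6, -4.5, -3.7]
finger_gap: 37.1
grip_force: 61.8
```

Call:
apply_moves:
  series: "0 0 0.004 0 1; 0 0 0.003 0 1; 0 0 0 0 1"

```text
time: 14.45
tool_pos: [623.5, -91.7, 107.5]
tcp_rot: [180.0, 0.0, 90.0]
ft_force: [-3.8, -4.3, 8.0]
finger_gap: 37.3
grip_force: 63.4
```

Contact with the floor (Fz +8 N), so the tube is home. Releasing and backing off upwards.

Call:
apply_moves:
  series: "0 0 0 0 -1; 0 0 0 0 -1; 0 0 0 0 -1; 0 0 0 0 -1; 0 0 0 0 -1"

```text
time: 14.87
tool_pos: [623.3, -91.0, 105.9]
tcp_rot: [-180.0, -0.0, 90.0]
ft_force: [-0.2, 0.9, 0.5]
finger_gap: 85.4
grip_force: 0.0
```

Call:
apply_moves:
  series: "0 0 0 0 -1; 0 0 0 0 -1; 0 0 -0.06 0 -1; 0 0 -0.12 0 -1; 0 0 -0.12 0 -1"

```text
time: 15.28
tool_pos: [621.8, -91.0, 194.9]
tcp_rot: [-179.7, -0.1, 90.0]
ft_force: [1.0, 0.1, 1.3]
finger_gap: 85.3
grip_force: 0.0
```

Call:
apply_moves:
  series: "0 0 -0.12 0 -1; 0 0 -0.12 0 -1; 0 0 0 0 -1; 0 0 0 0 -1"

```text
time: 15.62
tool_pos: [625.3, -91.7, 272.3]
tcp_rot: [179.6, 0.1, 90.0]
ft_force: [0.1, 0.2, -1.1]
finger_gap: 85.8
grip_force: 0.0
```

```bash
python3 - <<'E'
from bench import *
from h import *
import cv2,numpy as np
s=sense();print(s["tool_pos"],s["finger_gap"],s["ft_force"],s["time"])
s=snapshot("side")
a=cv2.resize(s["frame"][140:340,220:420],None,fx=3,fy=3,interpolation=cv2.INTER_CUBIC)
cv2.imwrite("pics/s6.png",a)
for z in(140,110): print((px(s,[623.5,-91.5,z])-[220,140])*3)
E
```

```text
[625.25433106 -91.71627677 272.28781394] 85.77975065000805 [ 0.09826739  0.23306921 -1.13153318] 15.6167
[208.92401643 197.59171769]
[211.08040962 227.88732688]
```

View pics/s6.png

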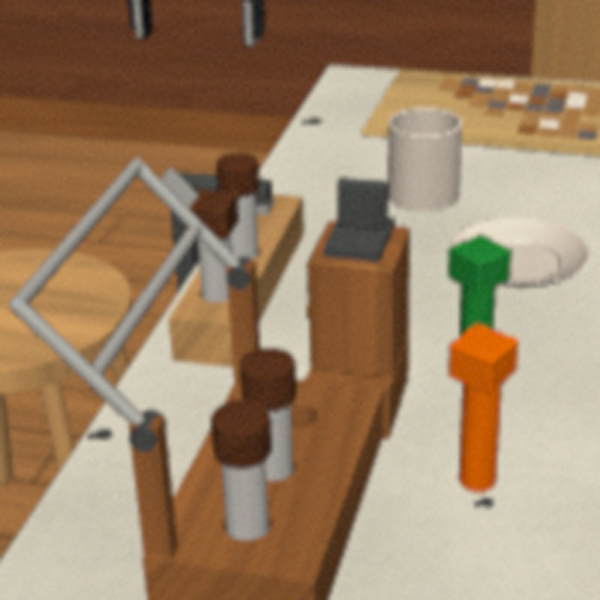

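The square tube stands upright in the rail hole: its cap is at crop (213,212), as predicted from (209,198) to (211,228). The latch is back, the round tubes are in the carrier, and the gripper is clear of everything.

```bash
python3 -c "
from bench import hand_in
print(hand_in())"
```

```text
the job is handed in; nothing more can be done
None
```

I handed the job in at about 16 s of the 69 s limit, with no verdict returned: the safety tab is out, the latch bar is swung back, and the square-capped tube stands fully home in the rail's empty hole; the last picture shows nothing else moved.

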